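# Move the honey samples on to their next stations

## Task

Move each honey sample on to its next station: the gold-lidded honey jar that has just been weighed goes from the balance to the magnetic stirrer, the blue-capped bottle that has been stirred goes to the light box for its clearness check, and the white-capped brown bottle that has been checked goes to the balance for its final weight. All three stations are occupied, so the empty cork mat is there to park one on the way; at the end each stands upright in the middle of its station's plate. Keep the samples upright, set them down gently without dropping them, and leave the little vial on the light box and the jar with the wooden sticks where they are.

Things in the scene. Friction and masses are not known exactly. Their poses are not given: they have to be found in the camera images.
- honey_jar: Round squat honey jar, honey-orange with a white paper band and a flat gold lid; at the start it stands on the balance. 74 mm tall, body 62 mm across, lid 60 mm across from 59 to 74 mm above the base; about 280 g. Closed. Origin at the centre of its base, z up.
- blue_bottle: Round clear laboratory bottle with pale yellow contents, a white paper band and a blue screw cap; at the start it stands on the stirrer. 105 mm tall, body 56 mm across up to 66 mm, cap 52 mm across from 79 to 105 mm above the base; about 250 g. Closed. Origin at the centre of its base, z up.
- brown_bottle: Round dark brown bottle with a white paper band and a white screw cap; at the start it stands on the light box. 89 mm tall, body 60 mm across up to 56 mm, cap 48 mm across from 68 to 89 mm above the base; about 260 g. Closed. Origin at the centre of its base, z up.
- balance: Bench balance, white and grey, 255 x 195 mm, with a round steel pan 132 mm across and a display and keys in front of the pan. Does not move. Origin at bench level straight under the centre of the pan; the pan's top is 82 mm above the bench and does not sink under load. x points from the display (which ends 170 mm before the pan's centre) to the pan, z up.
- stirrer: Magnetic stirrer, dark blue housing 195 x 145 mm with a square white plate, 142 x 142 mm, marked with a grey ring of 92 mm. Does not move. Origin at bench level straight under the centre of the plate (and ring); the plate's top is 72 mm above the bench. x points from the front with the knob (120 mm before the centre) to the back, z up.
- light_box: Flat light box, aluminium frame 190 (x) x 170 (y) mm with a glowing white panel 164 x 144 mm. Does not move. Origin at bench level straight under the centre of the panel; the panel's top is 32 mm above the bench. x points from its front to its back, z up.
- cork_mat: Square brown cork mat, 130 x 130 mm, 8 mm thick, lying on the bench: the free spot, empty at the start. Does not move. Origin on the bench under its centre, z up.
- vial: Small honey-coloured vial with a black cap, 22 mm across and 42 mm tall, standing on the back left corner of the light box (+x, +y), about 80 mm from the centre of the panel. Leave it standing there. Origin at the centre of its base.
- stick_jar: Open tasting jar, dull yellow, 54 mm across and 58 mm tall, with two wooden sticks leaning out of it up to about 150 mm above the bench; it stands on the bench behind the cork mat, about 125 mm from the mat's centre. Leave it standing there. Origin at the centre of its base.

How it is judged (in metres and radians):
At the end, for the whole second after the job is handed in: The honey jar stands on the stirrer's plate, the blue-capped bottle on the light box and the brown bottle on the balance pan, each with its base on the surface, within 15 mm of the middle, upright within 0.1 rad, released and at rest (horizontal distance between honey_jar and stirrer below 0.015 m and z of honey_jar in the frame of stirrer between 0.068 and 0.076 m and angle between each of honey_jar, blue_bottle, brown_bottle's own z axis and vertical below 0.1 rad and linear speed of each of honey_jar, blue_bottle, brown_bottle below 0.02 m/s and angular speed of each of honey_jar, blue_bottle, brown_bottle below 0.2 rad/s and horizontal distance between blue_bottle and light_box below 0.015 m and z of blue_bottle in the frame of light_box between 0.028 and 0.036 m and horizontal distance between brown_bottle and balance below 0.015 m and z of brown_bottle in the frame of balance between 0.078 and 0.086 m); the robot touches nothing.
It fails at once if a sample is tipped by more than 0.5 rad (angle between any of honey_jar, blue_bottle, brown_bottle's own z axis and vertical above 0.5 rad).
It fails at once if a sample is dropped (moves at more than 0.6 m/s, a fall of about 20 mm, while no finger holds it) ((contact force between honey_jar and the fingers below 0.05 N and linear speed of honey_jar above 0.6 m/s) or (contact force between blue_bottle and the fingers below 0.05 N and linear speed of blue_bottle above 0.6 m/s) or (contact force between brown_bottle and the fingers below 0.05 N and linear speed of brown_bottle above 0.6 m/s)).
It fails at once if the vial or the jar with sticks is shifted by more than 15 mm or tipped (distance of any of vial, stick_jar from where it was at the start of the episode above 0.015 m or angle between any of vial, stick_jar's own z axis and vertical above 0.3 rad).
It also fails if it takes over 112 s, if anything falls off the work surface, if the arm or the gripper's body presses on something with over 40 N, if the wrist force passes 120 N, or if a joint passes its speed limit or range.

## Robot

A 6-joint arm with a two-finger parallel gripper is mounted at the origin on the work surface. World frame = base frame: x ahead of the robot, y to its left, z up, the work surface at z = 0. Lengths are in m, angles in degrees, forces in N, time in s.
With the tool pointing down it reaches from about 0.375 to 0.9 m from the base axis. Payload 3.1 kg.
Tool frame: the origin (TCP) lies on the centre line of the jaws, within the pads' length; the fingertips stand 8 mm ahead of it and the grasp point (between the pads) lies 11 mm behind it; z points along the fingers, y is the line along which they close (so a half turn about z gives the same grasp; the last joint's range is limited). The gripper opens to 87 mm and grips with 3 to 60 N. Pads are 19 mm wide; open, the fingers measure 117 mm over their backs; the gripper's body (75 mm by 190 mm) begins 51 mm behind the grasp point.
Start: joints at [57.955, 30.224, 82.088, -0, 67.689, -10.227], TCP at [0.232, 0.58, 0.231] pointing down, gripper open.
Joint ranges: [-176.69, 176.69], [-43.24, 126.21], [12.49, 139.97], [-82, 262], [0, 151.66], [-163.58, 163.58]. Speed limits (degrees/s): [159.86, 159.86, 180, 180, 180, 180].

## Interface

Orientations are given as a 3x3 rotation matrix whose columns are the frame's x, y, z axes.
In Python, from rig import * gives the robot as it stands.
- The arm moves only by the tool step_arm, never from a script. Its argument "targets" is a list of rows, each a list of 5 numbers: the opening, from -1 (shut) to 1 (fully open), then the shift along the world's x, y, z normalised to -1 to 1, where 1 is 0.25 m, then the turn about the world's z normalised to -1 to 1, where 1 is 180 degrees. In form: [[fingers, x, y, z, turn], ...]. A call has 1 to 20 rows; each row is the pose to reach, as a shift and turn from the pose commanded when the call began, turning the shorter way round; what a row does not reach only later rows make up. A row lasts 1/10 s, in which the tool goes at most 50 mm and 8.59 degrees, less where a joint would pass 70% of its speed; a pose out of reach is approached as far as the arm can. A call with a number of a shift or a turn outside -1 to 1 is refused whole. A call with a gripper value outside its range is refused whole. The fingers move at their own pace and stop on an object; the grip force is fixed at half the most. Time passes only in rows, so rows that repeat a pose let the fingers close. It gives the time, the measured TCP pose, the force, the opening and the grip force at its end, in the units of the state.
- read_state(): the state, without advancing time (a new reading comes with each control period).
- capture(name): name is "scene" or "top" or "wrist"; returns a dict with "color" (400x640x3 uint8, red, green, blue), "mtx" (3x3 intrinsics, pixels), "pose" (4x4, takes a point from camera to world coordinates). Camera axes: x right, y down, z forward; pixel columns grow to the right and rows downward; lengths in m; the calibration is good to about 2 mm. A picture is of the moment at which its call begins. There is no depth.
- hand_in(): hands the job in; it is judged then, once.
The state is a dict: "time_s": time; "joint_positions": joint angles; "qvel": joint speeds; "tau": joint torques, N m; "position": TCP position; "tcp_rot": TCP orientation; "force": force on the tool from outside, world axes, zero at the start; "moment": the same for the moment, N m; "opening": opening from 0.0 (shut) to 1.0 (fully open); "grasp_force": force on a finger pad.
Only numpy, scipy, OpenCV 4.12 (cv2) and the standard library are available. Lean on these libraries where they do the work, as an engineer would, in place of code of your own. Each camera call takes 0.05 s, during which the arm holds its last target. There are 200 camera calls.

## Working session

There is one attempt and no reset: what is moved stays moved. The work goes in short steps, Python scripts to look and compute and a tool call to move; the robot and the scene stay as the last step left them, time stands still between calls to the robot, and variables do not carry over. Pictures are saved under pics/ and viewed, at most 14 in all, crops included, and the job is handed in when it is done.

Besides the shell and the picture viewer there is one more tool, called after "Emit:" as name(argument=value, ...) on one line, values as JSON. step_arm: Moves the arm, as the interface text tells. Scaled input: -1 to 1 covers 0.25 m each way for a shift and 180 degrees each way for a turn. Its arguments: {"type":"object","properties":{"targets":{"type":"array","items":{"type":"array","items":{"type":"number"}}}},"required":["targets"]}

```bash
mkdir -p pics; ls
python3 - <<'E'
from rig import *
import cv2,pickle
s=read_state()
print({k:s[k] for k in("time_s","position","tcp_rot","opening","force")})
d={}
for n in("scene","top"):
    c=capture(n);d[n]=c;cv2.imwrite(f"pics/{n}0.png",c["color"][:,:,::-1]);print(n,c["mtx"],c["pose"])
pickle.dump(d,open("cams.pkl","wb"))
E
```

```text
pics
{'time_s': 0.0, 'position': array([0.23189172, 0.57963807, 0.22957505]), 'tcp_rot': array([[-9.28367800e-01,  3.71661139e-01, -1.10669111e-03],
       [ 3.71662620e-01,  9.28366086e-01, -1.81843625e-03],
       [ 3.51572408e-04, -2.09949338e-03, -9.99997734e-01]]), 'opening': 0.9980938080502677, 'force': array([ 0.01741614, -0.21129548,  0.22544047])}
scene [[437.06932452   0.         323.35148038]
 [  0.         437.06932452 201.98382895]
 [  0.           0.           1.        ]] [[-0.78115014  0.46722753 -0.41412908  0.99347586]
 [ 0.62410828  0.566159   -0.5384727   0.58098432]
 [-0.01712637 -0.67908941 -0.73385575  0.84122914]
 [ 0.          0.          0.          1.        ]]
top [[446.11371114   0.         317.37620526]
 [  0.         446.11371114 205.12755532]
 [  0.           0.           1.        ]] [[-3.08874181e-02 -9.75217227e-01  2.19082923e-01  2.99338344e-01]
 [-9.99506112e-01  3.14050413e-02 -1.12024193e-03  2.20099654e-02]
 [-5.78782903e-03 -2.19009323e-01 -9.75705600e-01  1.32592422e+00]
 [ 0.00000000e+00  0.00000000e+00  0.00000000e+00  1.00000000e+00]]
```

View pics/scene0.png

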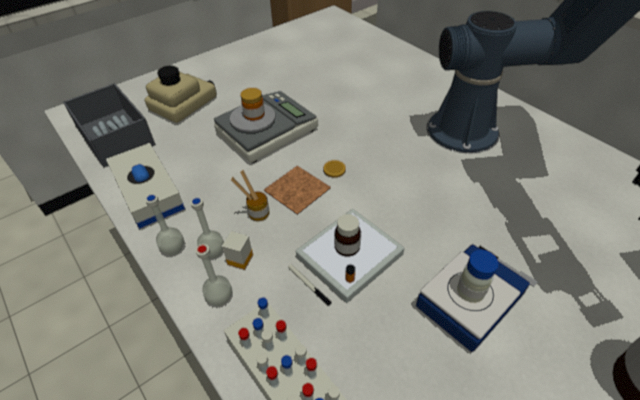

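View pics/top0.png

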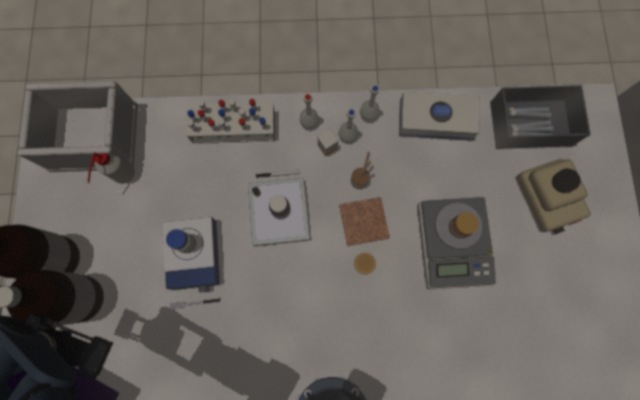

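```bash
cat > h.py <<'E'
import numpy as np, cv2, pickle
def proj(c,P):
    P=np.atleast_2d(P); T=np.linalg.inv(c["pose"]); q=(P@T[:3,:3].T+T[:3,3])@c["mtx"].T
    return q[:,:2]/q[:,2:]
def ray(c,uv,z):
    d=c["pose"][:3,:3]@np.linalg.solve(c["mtx"],[uv[0],uv[1],1]); o=c["pose"][:3,3]
    return o+d*(z-o[2])/d[2]
def warp(c,xy,z,half=.125,n=266):
    # output: up = +x, left = +y
    x,y=xy; W=np.array([[x+half,y+half,z],[x+half,y-half,z],[x-half,y-half,z],[x-half,y+half,z]])
    H=cv2.getPerspectiveTransform(proj(c,W).astype(np.float32),np.float32([[0,0],[n,0],[n,n],[0,n]]))
    return cv2.warpPerspective(c["color"],H,(n,n),flags=cv2.INTER_CUBIC)[:,:,::-1]
E
python3 - <<'E'
from h import *
d=pickle.load(open("cams.pkl","rb"));t=d["top"]
st=dict(stirrer=((190,240),.072),light=((279,211),.032),cork=((364,221),.008),bal=((459,228),.082))
ims=[]
for n,(uv,z) in st.items():
    p=ray(t,uv,z)[:2].round(2);print(n,p)
    col=[]
    for k in("top","scene"):
        im=warp(d[k],p,z,.125,200).copy()
        for i in range(0,200,40): im[i,::4]=(0,255,0); im[::4,i]=(0,255,0)
        col.append(im)
    ims.append(np.vstack(col))
cv2.imwrite("pics/w.png",np.hstack(ims))
E
```

```text
stirrer [0.49 0.38]
light [0.58 0.13]
cork [ 0.54 -0.12]
bal [ 0.5  -0.38]
```

View pics/w.png

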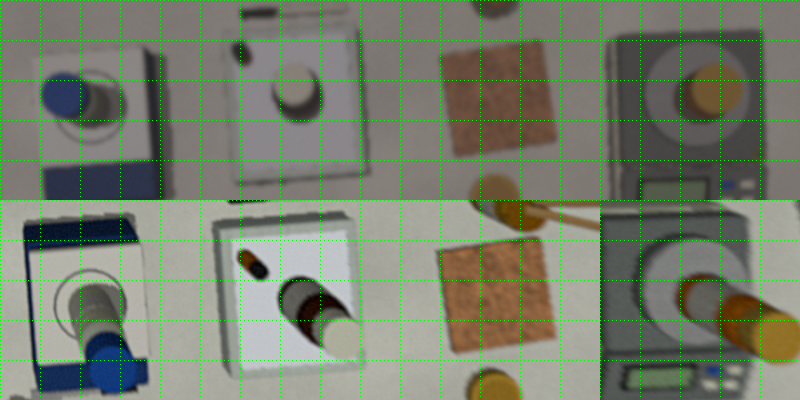

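```bash
cat > fit.py <<'E'
from h import *
from scipy.ndimage import map_coordinates
def samp(c,P):
    uv=proj(c,P); f=c["color"].astype(float)
    return np.stack([map_coordinates(f[...,k],[uv[:,1],uv[:,0]],order=1,mode="nearest") for k in range(3)],1)
def circ(c,xy,z,r,rng=.02,step=.001,line=False,dr=.003):
    a=np.linspace(0,2*np.pi,120,endpoint=False); u=np.c_[np.cos(a),np.sin(a),0*a]; best=[]
    for dx in np.arange(-rng,rng+1e-9,step):
        for dy in np.arange(-rng,rng+1e-9,step):
            p=np.array([xy[0]+dx,xy[1]+dy,z])
            I,O=samp(c,p+(r-dr)*u),samp(c,p+(r+dr)*u)
            s=np.median((I+O)/2-samp(c,p+r*u),0).sum() if line else np.median(np.abs(I-O).sum(1))
            best.append((s,p[0],p[1]))
    best=np.array(best); k=best[best[:,0]>=np.sort(best[:,0])[-8]]
    return k[:,1:].mean(0).round(4),k[:,1:].std(0).round(4),best[:,0].max().round(0)
E
python3 - <<'E'
from fit import *
d=pickle.load(open("cams.pkl","rb"))
for n,xy,z,r,l in [("ring",(.483,.391),.072,.046,True),("pan",(.511,-.374),.082,.066,False),
  ("honey",(.511,-.374),.156,.030,False),("blue",(.483,.391),.177,.026,False),("brown",(.579,.1375),.121,.024,False)]:
    for k in d: print(n,k,*circ(d[k],xy,z,r,line=l,rng=.03))
ims=[]
for xy,z in [((.483,.391),.177),((.579,.1375),.121),((.511,-.374),.156),((.511,-.374),.082)]:
    col=[]
    for k in("top","scene"):
        im=warp(d[k],xy,z,.08 if z>.1 else .1,200).copy()
        im[100,::4]=(0,255,0); im[::4,100]=(0,255,0);col.append(im)
    ims.append(np.vstack(col))
cv2.imwrite("pics/w2.png",np.hstack(ims))
E
```

```text
ring scene [0.4815 0.3918] [0.0009 0.0015] 44.0
ring top [0.4818 0.3948] [0.0007 0.001 ] 12.0
pan scene [ 0.5119 -0.3749] [0.0008 0.0008] 93.0
pan top [ 0.5082 -0.3768] [0.001  0.0007] 48.0
honey scene [ 0.5058 -0.3739] [0.001  0.0008] 113.0
honey top [ 0.4906 -0.3542] [0.0007 0.001 ] 69.0
blue scene [0.4992 0.3996] [0.0007 0.001 ] 204.0
blue top [0.4804 0.3918] [0.0007 0.001 ] 133.0
brown scene [0.6064 0.1581] [0.0058 0.0049] 170.0
brown top [0.5579 0.122 ] [0.0008 0.0009] 142.0
```

View pics/w2.png

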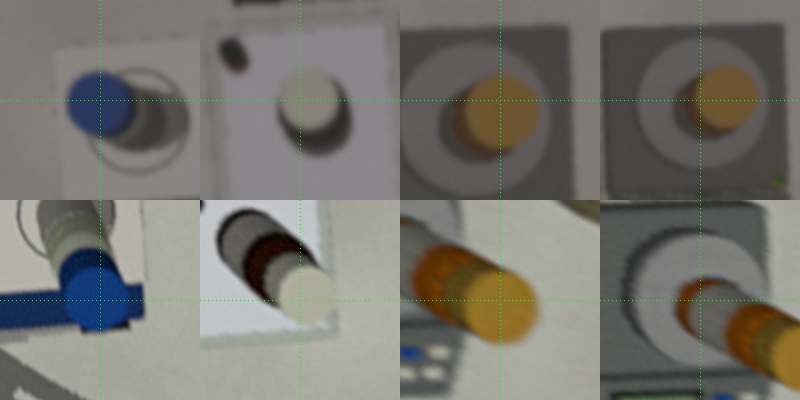

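The top view shows the stirrer at about (190,250), the light box at (279,211), the mat at (364,221) and the balance at (458,240). The rectified views put the ring at (.482,.393), the light panel at (.579,.137), the mat at (.547,-.116) and the pan at (.511,-.376). The caps come out at brown (.581,.132), blue (.482,.391) and honey (.503,-.375). I'll park the brown bottle first.

Emit:
step_arm(targets=[[1, 0.1, -0.12, 0, 0.03], [1, 0.8, -0.96, 0, 0.121], [1, 0.8, -0.96, 0, 0.121], [1, 0.8, -0.96, 0, 0.121], [1, 0.8, -0.96, 0, 0.121], [1, 0.8, -0.96, 0, 0.121], [1, 0.8, -0.96, 0, 0.121], [1, 0.8, -0.96, 0, 0.121], [1, 0.8, -0.96, 0, 0.121], [1, 0.8, -0.96, 0, 0.121]])

```text
time_s: 1.1
position: [0.4313, 0.3408, 0.2303]
tcp_rot: [[-1.0, -0.0, -0.001], [-0.0, 1.0, 0.0], [0.001, 0.0, -1.0]]
force: [-0.0, 0.4, -0.4]
opening: 0.998
grasp_force: 0.0
```

Emit:
step_arm(targets=[[1, 0.596, -0.832, 0, 0], [1, 0.596, -0.832, 0, 0], [1, 0.596, -0.832, 0, 0], [1, 0.596, -0.832, 0, 0], [1, 0.596, -0.832, 0, 0], [1, 0.596, -0.832, 0, 0], [1, 0.596, -0.832, 0, 0], [1, 0.596, -0.832, 0, 0], [1, 0.596, -0.832, 0, 0]])

```text
time_s: 2.0
position: [0.5798, 0.1343, 0.2305]
tcp_rot: [[-1.0, -0.002, -0.001], [-0.002, 1.0, 0.0], [0.001, 0.0, -1.0]]
force: [-0.1, 0.5, 0.8]
opening: 1.002
grasp_force: 0.0
```

```bash
cat > look.py <<'E'
from rig import *
from fit import *
import sys
c=capture("wrist"); s=read_state()
print(s["time_s"],s["position"].round(4),s["tcp_rot"].round(3).tolist(),s["opening"])
cv2.imwrite(f"pics/{sys.argv[1]}.png",c["color"][:,:,::-1]); pickle.dump(c,open(sys.argv[1]+".pkl","wb"))
print(c["pose"].round(3).tolist())
E
python3 look.py wr1
python3 - <<'E'
from fit import *
c=pickle.load(open("wr1.pkl","rb")); print(proj(c,[[.581,.132,.121],[.579,.1375,.032]]))
print(circ(c,(.581,.132),.121,.024,rng=.012))
E
```

```text
2.05 [0.5799 0.1342 0.2306] [[-1.0, -0.002, -0.001], [-0.002, 1.0, 0.0], [0.001, 0.0, -1.0]] 0.9983079182969419
[[-0.003, 0.959, 0.284, 0.504], [1.0, 0.003, 0.002, 0.133], [0.001, 0.284, -0.959, 0.385], [0.0, 0.0, 0.0, 1.0]]
[[316.75580334 195.17375505]
 [322.63486432 168.63539791]]
(array([0.5811, 0.131 ]), array([0.0008, 0.0012]), np.float64(334.0))
```

View pics/wr1.png

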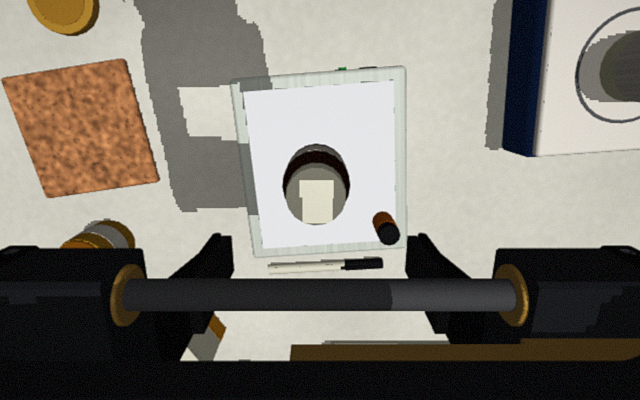

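The wrist view shows the brown cap centred near (317,196), frame corners near (231,81), (406,66), (405,244) and (253,257), and mat corners near (3,78), (125,59), (160,182) and (47,198).

Run:
```python
from fit import *
c=pickle.load(open("wr1.pkl","rb"))
def q(p,z):
    W=np.array([ray(c,u,z)[:2] for u in p]); print(W.round(4).tolist(), W.mean(0).round(4), [np.linalg.norm(W[i]-W[i-1]).round(3) for i in range(4)])
q([(231,81),(406,66),(405,244),(253,257)],.03)
q([(3,78),(125,59),(160,182),(47,198)],.008)
print(ray(c,(385,238),.074))
d=pickle.load(open("cams.pkl","rb"))
q2=[(437-400,249-200),(540-400,237-200),(555-400,339-200),(455-400,352-200)]
print(np.array([(.54+.125-v*.00125,-.12+.125-u*.00125) for u,v in q2]).mean(0))
```

```text
[[0.4944, 0.0496], [0.4804, 0.2156], [0.663, 0.2278], [0.679, 0.0613]] [0.5792 0.1386] [np.float64(0.185), np.float64(0.167), np.float64(0.183), np.float64(0.167)]
[[0.4916, -0.1858], [0.4733, -0.0598], [0.5996, -0.0407], [0.6183, -0.1686]] [ 0.5457 -0.1137] [np.float64(0.128), np.float64(0.127), np.float64(0.128), np.float64(0.129)]
[0.63704051 0.1966382  0.074     ]
[ 0.5471875 -0.1159375]
```

Emit:
step_arm(targets=[[1, 0, -0.004, -0.12, 0], [1, 0, -0.004, -0.26, 0], [1, 0, -0.004, -0.38, 0], [1, 0, -0.004, -0.46, 0], [1, 0, -0.004, -0.51, 0], [1, 0, -0.004, -0.524, 0], [1, 0, -0.004, -0.524, 0], [1, 0, -0.004, -0.524, 0]])

```text
time_s: 2.85
position: [0.5821, 0.1316, 0.1007]
tcp_rot: [[-1.0, 0.0, 0.002], [0.0, 1.0, 0.0], [-0.002, 0.0, -1.0]]
force: [-0.3, 0.4, -0.4]
opening: 1.0
grasp_force: 0.0
```

Emit:
step_arm(targets=[[0, 0, 0, 0, 0], [-0.2, 0, 0, 0, 0], [-0.5, 0, 0, 0, 0], [-1, 0, 0, 0, 0], [-1, 0, 0, 0, 0], [-1, 0, 0, 0, 0], [-1, 0, 0, 0, 0], [-1, 0, 0, 0, 0]])

```text
time_s: 3.65
position: [0.5812, 0.1313, 0.0996]
tcp_rot: [[-1.0, 0.001, -0.0], [0.001, 1.0, 0.0], [0.0, 0.0, -1.0]]
force: [0.0, -0.3, 0.8]
opening: 0.542
grasp_force: 30.0
```

Emit:
step_arm(targets=[[-1, 0, 0, 0.02, 0], [-1, 0, 0, 0.06, 0], [-1, 0, 0, 0.13, 0], [-1, 0, 0, 0.2, 0], [-1, -0.01, -0.04, 0.24, 0], [-1, -0.02, -0.14, 0.26, 0], [-1, -0.04, -0.28, 0.26, 0], [-1, -0.06, -0.42, 0.26, 0], [-1, -0.08, -0.56, 0.26, 0], [-1, -0.1, -0.7, 0.26, 0], [-1, -0.12, -0.82, 0.26, 0], [-1, -0.13, -0.91, 0.24, 0], [-1, -0.14, -0.96, 0.2, 0], [-1, -0.14, -0.98, 0.14, 0], [-1, -0.14, -0.98, 0.07, 0], [-1, -0.14, -0.98, 0.01, 0], [-1, -0.14, -0.98, -0.03, 0], [-1, -0.14, -0.98, -0.06, 0], [-1, -0.14, -0.98, -0.075, 0], [-1, -0.14, -0.98, -0.075, 0]])

```text
time_s: 5.65
position: [0.5461, -0.1136, 0.0805]
tcp_rot: [[-1.0, 0.0, -0.001], [0.0, 1.0, 0.0], [0.001, 0.0, -1.0]]
force: [0.5, 1.1, -2.9]
opening: 0.542
grasp_force: 30.0
```

Emit:
step_arm(targets=[[-1, 0, 0, -0.005, 0], [-1, 0, 0, -0.01, 0], [-1, 0, 0, -0.014, 0], [-1, 0, 0, -0.017, 0], [-1, 0, 0, -0.017, 0]])

```text
time_s: 6.15
position: [0.5462, -0.1138, 0.0766]
tcp_rot: [[-1.0, 0.001, 0.0], [0.001, 1.0, -0.0], [-0.0, -0.0, -1.0]]
force: [-0.4, 1.1, -2.4]
opening: 0.54
grasp_force: 30.0
```

Emit:
step_arm(targets=[[-1, 0, 0, -0.003, 0], [-1, 0, 0, -0.006, 0], [-1, 0, 0, -0.006, 0], [-1, 0, 0, -0.006, 0]])

```text
time_s: 6.55
position: [0.5464, -0.1138, 0.0755]
tcp_rot: [[-1.0, 0.001, 0.001], [0.001, 1.0, -0.0], [-0.001, -0.0, -1.0]]
force: [-0.9, 0.6, 3.1]
opening: 0.541
grasp_force: 30.0
```

Emit:
step_arm(targets=[[0.3, 0, 0, 0, 0], [1, 0, 0, 0, 0], [1, 0, 0, 0, 0], [1, 0, 0, 0, 0], [1, 0, 0, 0.04, 0], [1, 0, 0, 0.15, 0], [1, 0, 0, 0.3, 0], [1, 0, 0, 0.45, 0], [1, 0, 0, 0.56, 0], [1, -0.05, 0.1, 0.622, 0], [1, -0.256, 1, 0.622, 0], [1, -0.256, 1, 0.622, 0], [1, -0.256, 1, 0.622, 0], [1, -0.256, 1, 0.622, 0], [1, -0.256, 1, 0.622, 0]])

```text
time_s: 8.05
position: [0.4806, 0.1391, 0.2313]
tcp_rot: [[-1.0, -0.001, 0.0], [-0.001, 1.0, 0.001], [-0.0, 0.001, -1.0]]
force: [0.6, -0.4, -0.0]
opening: 1.001
grasp_force: 0.0
```

Emit:
step_arm(targets=[[1, 0, 0.9, 0, 0], [1, 0, 0.9, 0, 0], [1, 0, 0.9, 0, 0], [1, 0, 0.9, 0, 0], [1, 0, 0.9, 0, 0], [1, 0, 0.9, 0, 0], [1, 0, 0.9, 0, 0]])

```text
time_s: 8.75
position: [0.4817, 0.3613, 0.2308]
tcp_rot: [[-1.0, -0.001, -0.0], [-0.001, 1.0, -0.001], [0.0, -0.001, -1.0]]
force: [0.0, -0.7, 0.2]
opening: 1.003
grasp_force: 0.0
```

```bash
python3 look.py wr2
python3 - <<'E'
from fit import *
c=pickle.load(open("wr2.pkl","rb"))
print(circ(c,(.482,.391),.177,.026,rng=.012),circ(c,(.482,.393),.072,.046,rng=.012,line=True))
print(proj(c,[[.482,.391,.177],[.482,.393,.072]]))
from rig import *
t=capture("top");s=capture("scene");pickle.dump(dict(top=t,scene=s),open("cams2.pkl","wb"))
for k in(t,s):print("brown",circ(k,(.546,-.114),.097,.024,rng=.012))
E
```

```text
8.8 [0.4819 0.3605 0.2307] [[-1.0, 0.001, -0.0], [0.001, 1.0, -0.001], [0.0, -0.001, -1.0]] 1.0007005722913407
[[-0.002, 0.959, 0.285, 0.405], [1.0, 0.002, 0.0, 0.361], [-0.0, 0.285, -0.959, 0.385], [0.0, 0.0, 0.0, 1.0]]
(array([0.4821, 0.3934]), array([0.0012, 0.0011]), np.float64(455.0)) (array([0.4854, 0.3938]), array([0.0007, 0.001 ]), np.float64(63.0))
[[367.63220063 218.78374038]
 [354.66178611 178.74993219]]
brown (array([ 0.5442, -0.114 ]), array([0.001 , 0.0007]), np.float64(156.0))
brown (array([ 0.5531, -0.1087]), array([0.0034, 0.0054]), np.float64(65.0))
```

View pics/wr2.png

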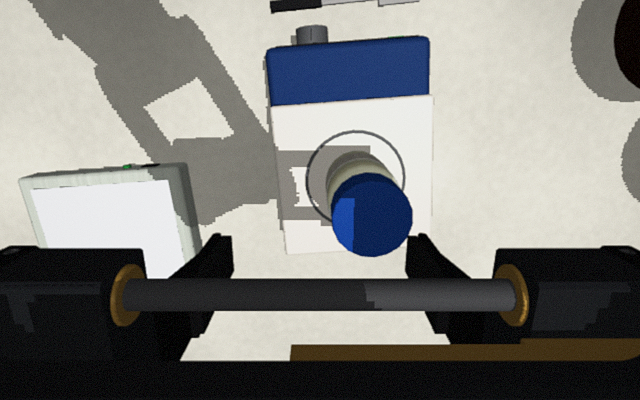

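Here the blue cap is centred near (371,215), which gives (.482,.393), and the ring near (355,178) gives (.484,.394). The brown bottle stands on the mat. Next is grasping the blue cap.

Emit:
step_arm(targets=[[1, 0, 0.08, 0, 0], [1, 0, 0.128, 0, 0], [1, 0, 0.128, -0.01, 0], [1, 0, 0.128, -0.08, 0], [1, 0, 0.128, -0.17, 0], [1, 0, 0.128, -0.25, 0], [1, 0, 0.128, -0.3, 0], [1, 0, 0.128, -0.308, 0], [1, 0, 0.128, -0.308, 0], [0.2, 0, 0.128, -0.308, 0], [-0.2, 0, 0.128, -0.308, 0], [-0.6, 0, 0.128, -0.308, 0], [-1, 0, 0.128, -0.308, 0], [-1, 0, 0.128, -0.308, 0], [-1, 0, 0.128, -0.308, 0], [-1, 0, 0.128, -0.308, 0]])

```text
time_s: 10.5
position: [0.4824, 0.3936, 0.1538]
tcp_rot: [[-1.0, 0.001, 0.001], [0.001, 1.0, 0.001], [-0.001, 0.001, -1.0]]
force: [-0.3, 0.1, 1.6]
opening: 0.592
grasp_force: 30.0
```

Emit:
step_arm(targets=[[-1, 0, 0, 0.02, 0], [-1, 0, 0, 0.06, 0], [-1, 0, 0, 0.12, 0], [-1, 0, 0, 0.18, 0], [-1, 0.01, -0.03, 0.2, 0], [-1, 0.04, -0.1, 0.2, 0], [-1, 0.08, -0.2, 0.2, 0], [-1, 0.13, -0.33, 0.2, 0], [-1, 0.18, -0.46, 0.2, 0], [-1, 0.23, -0.59, 0.2, 0], [-1, 0.28, -0.72, 0.2, 0], [-1, 0.33, -0.84, 0.2, 0], [-1, 0.36, -0.92, 0.2, 0], [-1, 0.38, -0.97, 0.2, 0], [-1, 0.388, -1, 0.18, 0], [-1, 0.388, -1, 0.14, 0]])

```text
time_s: 12.1
position: [0.5798, 0.1426, 0.1886]
tcp_rot: [[-1.0, 0.002, 0.002], [0.002, 1.0, 0.0], [-0.002, 0.0, -1.0]]
force: [0.3, 1.0, -3.6]
opening: 0.591
grasp_force: 30.0
```

Emit:
step_arm(targets=[[-1, 0, -0.01, -0.06, 0], [-1, 0, -0.02, -0.13, 0], [-1, 0, -0.02, -0.19, 0], [-1, 0, -0.02, -0.24, 0], [-1, 0, -0.02, -0.27, 0], [-1, 0, -0.02, -0.285, 0], [-1, 0, -0.02, -0.29, 0], [-1, 0, -0.02, -0.292, 0], [-1, 0, -0.02, -0.292, 0]])

```text
time_s: 13.0
position: [0.5797, 0.1383, 0.1161]
tcp_rot: [[-1.0, 0.001, 0.001], [0.001, 1.0, 0.0], [-0.001, 0.0, -1.0]]
force: [0.6, 0.8, -2.7]
opening: 0.591
grasp_force: 30.0
```

Emit:
step_arm(targets=[[-1, 0, 0, -0.003, 0], [-1, 0, 0, -0.006, 0], [-1, 0, 0, -0.009, 0], [-1, 0, 0, -0.011, 0], [-1, 0, 0, -0.011, 0], [-1, 0, 0, -0.011, 0]])

```text
time_s: 13.6
position: [0.5798, 0.1383, 0.1137]
tcp_rot: [[-1.0, 0.001, 0.001], [0.001, 1.0, 0.0], [-0.001, 0.0, -1.0]]
force: [-1.8, 0.2, 6.0]
opening: 0.592
grasp_force: 30.0
```

Emit:
step_arm(targets=[[0.4, 0, 0, 0, 0], [1, 0, 0, 0, 0], [1, 0, 0, 0, 0], [1, 0, 0, 0, 0], [1, 0, 0, 0.03, 0], [1, 0, 0, 0.13, 0], [1, 0, 0, 0.27, 0], [1, 0, 0, 0.4, 0], [1, 0, 0, 0.471, 0], [1, -0.03, -0.1, 0.471, 0], [1, -0.304, -1, 0.471, 0], [1, -0.304, -1, 0.471, 0], [1, -0.304, -1, 0.471, 0], [1, -0.304, -1, 0.471, 0], [1, -0.304, -1, 0.471, 0], [1, -0.304, -1, 0.471, 0]])

```text
time_s: 15.2
position: [0.5026, -0.1159, 0.2312]
tcp_rot: [[-1.0, 0.006, 0.001], [0.006, 1.0, -0.002], [-0.001, -0.002, -1.0]]
force: [1.1, 0.6, 0.2]
opening: 0.997
grasp_force: 0.0
```

Emit:
step_arm(targets=[[1, 0, -1, 0, 0], [1, 0, -1, 0, 0], [1, 0, -1, 0, 0], [1, 0, -1, 0, 0], [1, 0, -1, 0, 0], [1, 0, -1, 0, 0], [1, 0, -1, 0, 0], [1, 0, -1, 0, 0]])

```text
time_s: 16.0
position: [0.5033, -0.3598, 0.2304]
tcp_rot: [[-1.0, -0.0, -0.001], [-0.0, 1.0, 0.002], [0.001, 0.002, -1.0]]
force: [-0.9, 1.1, -1.0]
opening: 0.997
grasp_force: 0.0
```

```bash
python3 look.py wr3
python3 - <<'E'
from fit import *
c=pickle.load(open("wr3.pkl","rb"))
print(circ(c,(.503,-.375),.156,.03,rng=.012),circ(c,(.511,-.376),.082,.066,rng=.012))
print(proj(c,[[.503,-.375,.156],[.511,-.376,.082]]))
from rig import *
t=capture("top");print("blue",circ(t,(.579,.138),.137,.026,rng=.012))
E
```

```text
16.05 [ 0.5034 -0.3595  0.2305] [[-1.0, -0.001, -0.001], [-0.001, 1.0, 0.001], [0.001, 0.001, -1.0]] 1.002734177463137
[[-0.001, 0.959, 0.284, 0.427], [1.0, 0.001, 0.002, -0.361], [0.002, 0.284, -0.959, 0.384], [0.0, 0.0, 0.0, 1.0]]
(array([ 0.502 , -0.3751]), array([0.0007, 0.002 ]), np.float64(110.0)) (array([ 0.5108, -0.3755]), array([0.0008, 0.0009]), np.float64(115.0))
[[297.41293659 207.41474668]
 [301.14155491 189.66540239]]
blue (array([0.5764, 0.1376]), array([0.0009, 0.0009]), np.float64(168.0))
```

View pics/wr3.png

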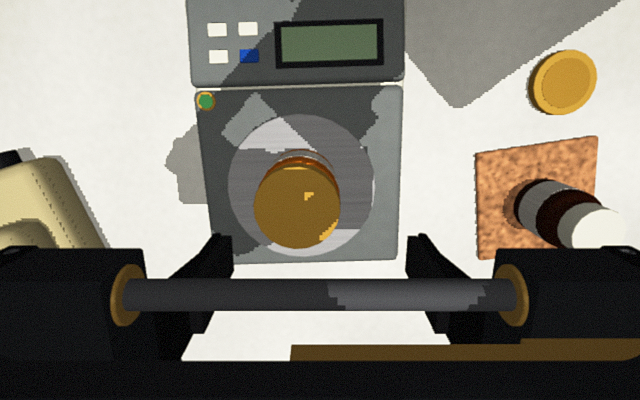

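The honey lid is centred near (297,208), giving (.502,-.375), and the pan near (301,190), giving (.511,-.376). I'll take the honey jar by its body.

Emit:
step_arm(targets=[[1, -0.004, -0.03, 0, 0], [1, -0.004, -0.052, -0.02, 0], [1, -0.004, -0.052, -0.09, 0], [1, -0.004, -0.052, -0.19, 0], [1, -0.004, -0.052, -0.29, 0], [1, -0.004, -0.052, -0.38, 0], [1, -0.004, -0.052, -0.45, 0], [1, -0.004, -0.052, -0.485, 0], [1, -0.004, -0.052, -0.488, 0], [1, -0.004, -0.052, -0.488, 0], [0.5, -0.004, -0.052, -0.488, 0], [0, -0.004, -0.052, -0.488, 0], [-0.5, -0.004, -0.052, -0.488, 0], [-1, -0.004, -0.052, -0.488, 0], [-1, -0.004, -0.052, -0.488, 0], [-1, -0.004, -0.052, -0.488, 0], [-1, -0.004, -0.052, -0.488, 0]])

```text
time_s: 17.8
position: [0.5024, -0.375, 0.109]
tcp_rot: [[-1.0, 0.001, 0.0], [0.001, 1.0, -0.001], [-0.0, -0.001, -1.0]]
force: [-0.5, 0.4, 3.3]
opening: 0.704
grasp_force: 30.0
```

Emit:
step_arm(targets=[[-1, 0, 0, 0.02, 0], [-1, 0, 0, 0.06, 0], [-1, 0, 0, 0.13, 0], [-1, 0, 0, 0.21, 0], [-1, 0, 0, 0.29, 0], [-1, 0, 0, 0.36, 0], [-1, 0, 0.02, 0.4, 0], [-1, 0, 0.08, 0.4, 0], [-1, 0, 0.18, 0.4, 0], [-1, 0, 0.3, 0.4, 0], [-1, 0, 0.42, 0.4, 0], [-1, 0, 0.54, 0.4, 0], [-1, 0, 0.66, 0.4, 0], [-1, 0, 0.78, 0.4, 0], [-1, 0, 0.9, 0.4, 0], [-1, 0, 1, 0.4, 0]])

```text
time_s: 19.4
position: [0.5004, -0.1214, 0.2075]
tcp_rot: [[-1.0, -0.0, -0.003], [-0.0, 1.0, 0.002], [0.003, 0.002, -1.0]]
force: [0.4, 0.5, -2.7]
opening: 0.708
grasp_force: 30.0
```

Emit:
step_arm(targets=[[-1, 0, 0.12, 0, 0], [-1, 0, 0.24, 0, 0], [-1, 0, 0.36, 0, 0], [-1, 0, 0.48, 0, 0], [-1, 0, 0.6, 0, 0], [-1, 0, 0.72, 0, 0], [-1, 0, 0.84, 0, 0], [-1, 0, 0.96, 0, 0], [-1, 0, 1, 0, 0]])

```text
time_s: 20.3
position: [0.4998, 0.1284, 0.2076]
tcp_rot: [[-1.0, -0.002, -0.003], [-0.002, 1.0, 0.001], [0.003, 0.001, -1.0]]
force: [-0.4, 0.5, -2.3]
opening: 0.708
grasp_force: 30.0
```

Emit:
step_arm(targets=[[-1, 0, 0.12, 0, 0], [-1, -0.01, 0.24, 0, 0], [-1, -0.02, 0.36, 0, 0], [-1, -0.03, 0.48, 0, 0], [-1, -0.04, 0.6, 0, 0], [-1, -0.05, 0.72, 0, 0], [-1, -0.06, 0.84, 0, 0], [-1, -0.07, 0.92, 0, 0], [-1, -0.072, 0.97, 0, 0], [-1, -0.072, 1, 0, 0], [-1, -0.072, 1, 0, 0]])

```text
time_s: 21.4
position: [0.484, 0.3753, 0.2081]
tcp_rot: [[-1.0, -0.0, -0.001], [-0.0, 1.0, -0.001], [0.001, -0.001, -1.0]]
force: [-0.3, -0.3, -2.6]
opening: 0.706
grasp_force: 30.0
```

Emit:
step_arm(targets=[[-1, 0, 0.04, 0, 0], [-1, 0, 0.076, -0.04, 0], [-1, 0, 0.076, -0.11, 0], [-1, 0, 0.076, -0.19, 0], [-1, 0, 0.076, -0.27, 0], [-1, 0, 0.076, -0.34, 0], [-1, 0, 0.076, -0.39, 0], [-1, 0, 0.076, -0.42, 0], [-1, 0, 0.076, -0.43, 0], [-1, 0, 0.076, -0.43, 0]])

```text
time_s: 22.4
position: [0.4845, 0.3943, 0.101]
tcp_rot: [[-1.0, 0.001, 0.0], [0.001, 1.0, 0.0], [-0.0, 0.0, -1.0]]
force: [0.0, -0.6, -2.6]
opening: 0.71
grasp_force: 30.0
```

Emit:
step_arm(targets=[[-1, 0, 0, -0.003, 0], [-1, 0, 0, -0.006, 0], [-1, 0, 0, -0.009, 0], [-1, 0, 0, -0.011, 0], [-1, 0, 0, -0.011, 0]])

```text
time_s: 22.9
position: [0.4845, 0.3944, 0.099]
tcp_rot: [[-1.0, 0.001, 0.001], [0.001, 1.0, 0.0], [-0.001, 0.0, -1.0]]
force: [0.1, -0.0, 2.3]
opening: 0.706
grasp_force: 30.0
```

Emit:
step_arm(targets=[[0.6, 0, 0, 0, 0], [1, 0, 0, 0, 0], [1, 0, 0, 0, 0], [1, 0, 0, 0, 0], [1, 0, 0, 0.03, 0], [1, 0, 0, 0.13, 0], [1, 0, 0, 0.28, 0], [1, 0, 0, 0.42, 0], [1, 0, 0, 0.53, 0], [1, 0.03, -0.1, 0.53, 0], [1, 0.24, -1, 0.53, 0], [1, 0.24, -1, 0.53, 0], [1, 0.24, -1, 0.53, 0], [1, 0.24, -1, 0.53, 0], [1, 0.24, -1, 0.53, 0], [1, 0.24, -1, 0.53, 0]])

```text
time_s: 24.5
position: [0.5457, 0.1403, 0.2315]
tcp_rot: [[-1.0, 0.006, 0.002], [0.006, 1.0, -0.001], [-0.002, -0.001, -1.0]]
force: [0.2, 1.2, 0.0]
opening: 1.001
grasp_force: 0.0
```

Emit:
step_arm(targets=[[1, 0, -1, 0, 0], [1, 0, -1, 0, 0], [1, 0, -1, 0, 0], [1, 0, -1, 0, 0], [1, 0, -1, 0, 0], [1, 0, -1, 0, 0], [1, 0, -1, 0, 0], [1, 0, -1, 0, 0]])

```text
time_s: 25.3
position: [0.544, -0.1042, 0.2309]
tcp_rot: [[-1.0, -0.0, -0.0], [-0.0, 1.0, 0.001], [0.0, 0.001, -1.0]]
force: [-0.3, -0.4, -0.6]
opening: 0.998
grasp_force: 0.0
```

```bash
python3 look.py wr4
python3 - <<'E'
from fit import *
c=pickle.load(open("wr4.pkl","rb"))
print(circ(c,(.546,-.114),.097,.024,rng=.012),proj(c,[[.546,-.114,.097]]))
E
```

```text
25.35 [ 0.5441 -0.1039  0.2309] [[-1.0, -0.001, -0.0], [-0.001, 1.0, 0.001], [0.0, 0.001, -1.0]] 0.9988991283095398
[[-0.001, 0.959, 0.284, 0.468], [1.0, 0.001, 0.002, -0.105], [0.001, 0.284, -0.959, 0.385], [0.0, 0.0, 0.0, 1.0]]
(array([ 0.5458, -0.1142]), array([0.0007, 0.001 ]), np.float64(269.0)) [[307.98049605 187.72937184]]
```

View pics/wr4.png

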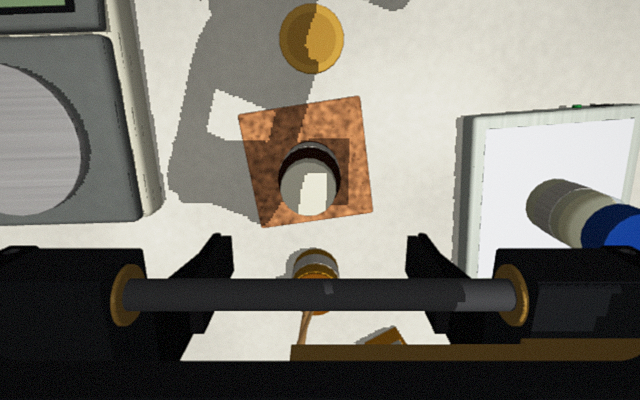

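The brown cap is centred near (308,188), giving (.546,-.114), upright on the mat with the stick jar undisturbed. Next is the grasp and the move to the balance.

Emit:
step_arm(targets=[[1, 0.008, -0.032, 0, 0], [1, 0.008, -0.032, -0.06, 0], [1, 0.008, -0.032, -0.16, 0], [1, 0.008, -0.032, -0.28, 0], [1, 0.008, -0.032, -0.4, 0], [1, 0.008, -0.032, -0.5, 0], [1, 0.008, -0.032, -0.58, 0], [1, 0.008, -0.032, -0.615, 0], [1, 0.008, -0.032, -0.62, 0], [1, 0.008, -0.032, -0.62, 0], [0.2, 0.008, -0.032, -0.62, 0], [-0.2, 0.008, -0.032, -0.62, 0], [-0.6, 0.008, -0.032, -0.62, 0], [-1, 0.008, -0.032, -0.62, 0], [-1, 0.008, -0.032, -0.62, 0], [-1, 0.008, -0.032, -0.62, 0], [-1, 0.008, -0.032, -0.62, 0]])

```text
time_s: 27.05
position: [0.5462, -0.1137, 0.0759]
tcp_rot: [[-1.0, 0.001, -0.0], [0.001, 1.0, 0.0], [0.0, 0.0, -1.0]]
force: [0.1, 0.7, 2.1]
opening: 0.539
grasp_force: 30.0
```

Emit:
step_arm(targets=[[-1, 0, 0, 0.02, 0], [-1, 0, 0, 0.06, 0], [-1, 0, 0, 0.13, 0], [-1, 0, 0, 0.22, 0], [-1, 0, 0, 0.31, 0], [-1, 0, 0, 0.39, 0], [-1, 0, 0, 0.43, 0], [-1, 0, -0.04, 0.44, 0], [-1, -0.01, -0.12, 0.44, 0], [-1, -0.03, -0.24, 0.44, 0], [-1, -0.05, -0.37, 0.44, 0], [-1, -0.07, -0.5, 0.44, 0], [-1, -0.09, -0.63, 0.44, 0], [-1, -0.11, -0.76, 0.44, 0], [-1, -0.12, -0.88, 0.44, 0], [-1, -0.13, -0.95, 0.44, 0], [-1, -0.14, -0.98, 0.44, 0], [-1, -0.14, -1, 0.44, 0]])

```text
time_s: 28.85
position: [0.5103, -0.3634, 0.1849]
tcp_rot: [[-1.0, 0.001, -0.002], [0.001, 1.0, 0.002], [0.002, 0.002, -1.0]]
force: [0.4, -0.7, -2.9]
opening: 0.541
grasp_force: 30.0
```

Emit:
step_arm(targets=[[-1, 0, -0.03, 0, 0], [-1, 0, -0.046, -0.02, 0], [-1, 0, -0.046, -0.06, 0], [-1, 0, -0.046, -0.1, 0], [-1, 0, -0.046, -0.125, 0], [-1, 0, -0.046, -0.134, 0], [-1, 0, -0.046, -0.134, 0]])

```text
time_s: 29.55
position: [0.5111, -0.3748, 0.1515]
tcp_rot: [[-1.0, 0.0, -0.001], [0.0, 1.0, 0.001], [0.001, 0.001, -1.0]]
force: [0.0, 0.3, -2.6]
opening: 0.541
grasp_force: 30.0
```

Emit:
step_arm(targets=[[-1, 0, 0, -0.003, 0], [-1, 0, 0, -0.006, 0], [-1, 0, 0, -0.009, 0], [-1, 0, 0, -0.011, 0], [-1, 0, 0, -0.011, 0]])

```text
time_s: 30.05
position: [0.5114, -0.3754, 0.1499]
tcp_rot: [[-1.0, 0.001, 0.0], [0.001, 1.0, -0.0], [-0.0, -0.0, -1.0]]
force: [0.4, -0.0, -1.4]
opening: 0.541
grasp_force: 30.0
```

Emit:
step_arm(targets=[[-1, 0, 0, -0.002, 0], [-1, 0, 0, -0.004, 0], [-1, 0, 0, -0.004, 0], [-1, 0, 0, -0.004, 0]])

```text
time_s: 30.45
position: [0.5114, -0.3754, 0.1499]
tcp_rot: [[-1.0, 0.001, 0.001], [0.001, 1.0, -0.001], [-0.001, -0.001, -1.0]]
force: [-1.1, 1.6, 4.6]
opening: 0.541
grasp_force: 30.0
```

Contact on the pan; I'll release, rise and back away.

Emit:
step_arm(targets=[[0.4, 0, 0, 0, 0], [1, 0, 0, 0, 0], [1, 0, 0, 0, 0], [1, 0, 0, 0, 0], [1, 0, 0, 0.03, 0], [1, 0, 0, 0.12, 0], [1, 0, 0, 0.25, 0], [1, 0, 0, 0.35, 0], [1, 0, 0, 0.4, 0], [1, -0.1, 0.2, 0.4, 0], [1, -0.2, 0.7, 0.4, 0], [1, -0.2, 0.7, 0.4, 0], [1, -0.2, 0.7, 0.4, 0], [1, -0.2, 0.7, 0.4, 0], [1, -0.2, 0.7, 0.4, 0]])

```text
time_s: 31.95
position: [0.4614, -0.1999, 0.2487]
tcp_rot: [[-1.0, -0.001, 0.0], [-0.001, 1.0, -0.001], [-0.0, -0.001, -1.0]]
force: [0.2, -0.9, -0.2]
opening: 1.0
grasp_force: 0.0
```

```bash
python3 look.py wr5
python3 - <<'E'
from rig import *
from fit import *
d={k:capture(k) for k in("top","scene")}
C=[("honey",(.484,.394),.146,.03),("blue",(.579,.138),.137,.026),("brown",(.511,-.3755),.171,.024)]
ims=[]
for n,xy,z,r in C:
    col=[]
    for k in d:
        print(n,k,*circ(d[k],xy,z,r,rng=.01)); im=warp(d[k],xy,z,.1,260).copy()
        im[130,::4]=(0,255,0); im[::4,130]=(0,255,0); col.append(im)
    ims.append(np.vstack(col))
cv2.imwrite("pics/w5.png",np.hstack(ims))
E
```

```text
32.0 [ 0.4618 -0.2009  0.2488] [[-1.0, 0.0, 0.001], [0.0, 1.0, -0.001], [-0.001, -0.001, -1.0]] 0.9994427577587894
[[-0.002, 0.958, 0.285, 0.385], [1.0, 0.002, 0.0, -0.201], [-0.0, 0.285, -0.958, 0.403], [0.0, 0.0, 0.0, 1.0]]
honey top [0.4836 0.3932] [0.001  0.0007] 101.0
honey scene [0.4869 0.3939] [0.0008 0.0008] 206.0
blue top [0.5762 0.1374] [0.001  0.0007] 161.0
blue scene [0.5821 0.1399] [0.0008 0.0008] 260.0
brown top [ 0.5019 -0.3846] [0.0008 0.0008] 17.0
brown scene [ 0.5145 -0.3717] [0.003  0.0014] 51.0
```

View pics/w5.png

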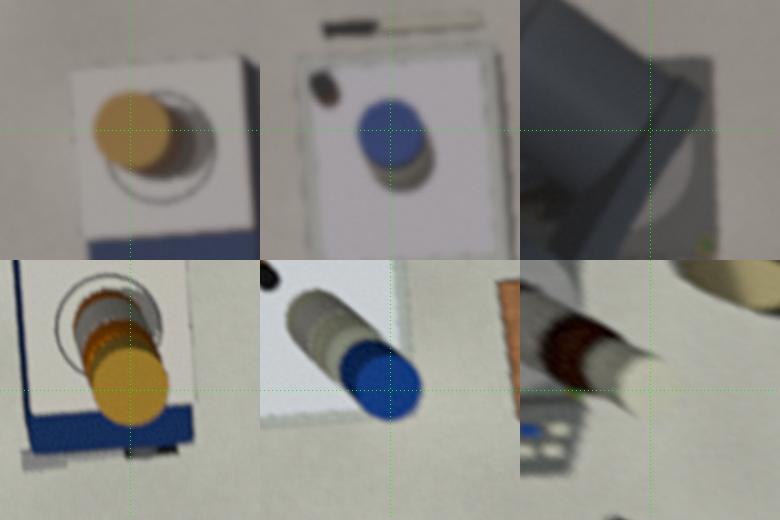

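All three caps sit within a few mm of their crosses: honey at (132,128), blue at (392,133) and brown at (648,385). They are upright, and the vial is still standing, so I'll hand in.

```bash
python3 -c "
from rig import *
print(hand_in())"
```

```text
the job is handed in; nothing more can be done
None
```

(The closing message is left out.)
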